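# Recap the ground samples and close up the used grinding balls

### The job

The samples have been ground: stand every sample jar upright in the white carrier tray with its loose cap pressed fully home. Tip the used grinding balls out of the blue mug into the grey tub, stand the mug upright on the green drying mat, and put the white lid on the tub and press it down until it is fully seated. Leave everything else on the bench where it is.

Things in the scene. Friction and masses are not known exactly. Their poses are not given: they have to be found in the camera images.
- jar0: Loose clear sample jar with a blue push-on cap, 0.19 kg in all, 56 mm across. Body 70 mm tall; with its cap the jar is 102 mm tall at first (cap loosely on, 10 mm proud) and 92 mm tall when the cap is fully home. Origin: centre of the jar's underside, z up along the jar. Two or three of the jars are present; None if absent.
- cap0_top (a point): Centre of the top of the blue cap (a solid disc 58 mm across, 22 mm tall) on jar 0. 102 mm above the jar's underside when loose, 92 mm when fully home. The cap moves only along the jar and stays where it is pushed; it takes about 9 N to push it. The jar can be lifted by its cap.
- jar1: Loose clear sample jar with a yellow push-on cap, 0.19 kg in all, 56 mm across. Body 70 mm tall; with its cap the jar is 102 mm tall at first (cap loosely on, 10 mm proud) and 92 mm tall when the cap is fully home. Origin: centre of the jar's underside, z up along the jar. Two or three of the jars are present; None if absent.
- cap1_top (a point): Centre of the top of the yellow cap (a solid disc 58 mm across, 22 mm tall) on jar 1. 102 mm above the jar's underside when loose, 92 mm when fully home. The cap moves only along the jar and stays where it is pushed; it takes about 9 N to push it. The jar can be lifted by its cap.
- jar2: Loose clear sample jar with a green push-on cap, 0.19 kg in all, 56 mm across. Body 70 mm tall; with its cap the jar is 102 mm tall at first (cap loosely on, 10 mm proud) and 92 mm tall when the cap is fully home. Origin: centre of the jar's underside, z up along the jar. Two or three of the jars are present; None if absent.
- cap2_top (a point): Centre of the top of the green cap (a solid disc 58 mm across, 22 mm tall) on jar 2. 102 mm above the jar's underside when loose, 92 mm when fully home. The cap moves only along the jar and stays where it is pushed; it takes about 9 N to push it. The jar can be lifted by its cap.
- carrier: Fixed white sample carrier: an open tray 100 mm (x) by 260 mm (y), walls 5 mm thick and 30 mm tall, floor 5 mm thick. Room for three jars in a row along its y, e.g. at y = -80, 0, +80 mm. Origin: centre of its underside.
- tub: Fixed dark grey round tub with a blue band, open at the top, 140 mm outside, 124 mm inside at the mouth, rigid rim 100 mm above the bench, floor 6 mm thick. An orange seal ring (61 to 70 mm radius) stands 10 mm proud of the rim at first; about 11 N on it pushes it down flush with the rim, where it stays. Origin: centre of its underside.
- tub_rim (a point): Centre of the tub's mouth at the height of the rigid rim (100 mm above the tub's origin); z up.
- lid: Loose white round lid of the tub, 0.14 kg, 146 mm across: a tapered plug below (110 mm across, 14 mm deep, entering the tub's mouth with 7 mm to spare all round), a flange 7 mm thick, and on top a black upright knob 28 mm across and 30 mm tall. It lies plug down on the bench at first. Origin: centre of the plug's underside; knob top 51 mm above it.
- lid_flange (a point): Centre of the underside of the lid's flange, 14 mm above the lid's origin. Fully seated it is level with tub_rim; merely laid on the proud seal ring it is 10 mm above tub_rim.
- mug: Loose blue straight-sided ceramic mug without handle, 66 mm across, 85 mm tall, walls 3.5 mm, base 5 mm thick, 0.15 kg, open at the top; holds three balls at first. Origin: centre of its underside, z towards its mouth.
- mat: Fixed green square drying mat, 115 by 115 mm, 4 mm thick. Origin: centre of its underside.
- reagent: Bystander: small amber bottle with a green cap, 44 mm across, 80 mm tall. Origin: centre of its underside.
- dish: Bystander: low glass dish 90 mm across, 16 mm tall. Origin: centre of its underside.
- slidebox: Bystander: wooden box 120 by 80 mm, 40 mm tall. Origin: centre of its underside.
- spatula: Bystander: lab spatula 150 mm long lying flat on the bench between the lid and the mug. Origin: centre of its underside.
- ball0_center (a point): Centre of an orange grinding ball, 23 mm across, 30 g; starts in the mug.
- ball1_center (a point): Centre of an orange grinding ball, 23 mm across, 30 g; starts in the mug.
- ball2_center (a point): Centre of an orange grinding ball, 23 mm across, 30 g; starts in the mug.
There are look-alikes about, which are no part of the job. There is more than one size of the mat; the one meant has the size given above.

How it is judged (in metres and radians):
On the way, in this order (a step that is already met when the one before it is completed fails the run):
1. all three balls lie in the tub (horizontal distance between each of ball0_center, ball1_center, ball2_center and tub_rim below 0.06 m and z of each of ball0_center, ball1_center, ball2_center in the frame of tub_rim below -0.015 m), for 0.2 s.
2. the lid is fully seated on the tub with the balls inside (all of step 1 and z of lid_flange in the frame of tub_rim below 0.0035 m and horizontal distance between lid_flange and tub_rim below 0.012 m and angle between lid's own z axis and vertical below 0.06 rad), for 0.2 s.
At the end, for the whole second after the job is handed in: Balls in the tub; lid level, centred within 12 mm, flange within 3.5 mm of the rigid rim; mug upright at rest, its centre within 50 mm of the mat's centre along each side; every jar present upright inside the carrier, cap within 2.5 mm of fully home; all else within 50 mm of its place (all of step 2 and angle between each of mug, jar0, jar1, jar2's own z axis and vertical below 0.1 rad and z of mug in the frame of mat below 0.008 m and x of mug in the frame of mat between -0.05 and 0.05 m and y of mug in the frame of mat between -0.05 and 0.05 m and linear speed of each of mug, jar0, jar1, jar2 below 0.02 m/s and x of jar0 in the frame of carrier between -0.046 and 0.046 m and y of jar0 in the frame of carrier between -0.126 and 0.126 m and z of each of jar0, jar1, jar2 in the frame of carrier below 0.012 m and z of cap0_top in the frame of jar0 below 0.0945 m and x of jar1 in the frame of carrier between -0.046 and 0.046 m and y of jar1 in the frame of carrier between -0.126 and 0.126 m and z of cap1_top in the frame of jar1 below 0.0945 m and x of jar2 in the frame of carrier between -0.046 and 0.046 m and y of jar2 in the frame of carrier between -0.126 and 0.126 m and z of cap2_top in the frame of jar2 below 0.0945 m); the robot touches nothing.
It fails at once if a bystander (bottle, dish, box or spatula) is pushed more than 50 mm from its place (distance of any of reagent, dish, slidebox, spatula from where it was at the start of the episode above 0.05 m).
Of jar0, jar1, jar2 only 2 to 3 are there at a start; the rules pass over those that are not, and their reading is None.
At some moment in a run one of jar0, jar1, jar2, lid may be knocked a few centimetres aside while the robot is not near it.
It also fails if it takes over 210 s, if anything falls off the work surface, if the arm or the gripper's body presses on something with over 40 N, if the wrist force passes 120 N, or if a joint passes its speed limit or range.

### The arm

A 6-joint arm with a two-finger parallel gripper is mounted at the origin on the work surface. World frame = base frame: x ahead of the robot, y to its left, z up, the work surface at z = 0. Lengths are in mm, angles in degrees, forces in N, time in s.
With the tool pointing down it reaches from about 425 to 1125 mm from the base axis. Payload 14.9 kg.
Tool frame: the origin (TCP) lies at the very end of the fingers, on their centre line; the grasp point (between the pads) lies 19 mm behind it (arm.grip_depth is the distance from the TCP to the grasp point, in mm); z points along the fingers, y is the line along which they close (so a half turn about z gives the same grasp; the last joint's range is limited). The gripper opens to 91 mm and grips with 3 to 60 N. Pads are 32 mm wide; open, the fingers measure 118 mm over their backs; the gripper's body (76 mm by 178 mm) begins 60 mm behind the grasp point.
Start: joints at [-77.825, 21.709, 99.362, -0, 58.929, -1.908], TCP at [170.327, -678.975, 213.932] pointing down, gripper open.
Joint ranges: [-158.91, 158.91], [-42.39, 125.64], [0.06, 152.35], [-60.88, 240.88], [17.5, 164.5], [-176.32, 176.32]. Speed limits (degrees/s): [108.29, 108.29, 136.94, 180, 180, 180].

### API

Orientations are given as [roll, pitch, yaw] about the fixed x, y, z axes, in that order (R = Rz(yaw) Ry(pitch) Rx(roll)).
In Python, from cell import arm gives the robot as it stands.
- The arm moves only by the tool carry_out, never from a script. Its argument "deltas" is text: rows parted by semicolons, each of 7 numbers parted by spaces: the shift along the world's x, y, z in m, then the turn, a rotation vector about the world's x, y, z in degrees, then the finger opening in m, from 0 to 0.0912. A call has 1 to 12 rows; each row shifts and turns the commanded pose from where the row before left it; what a row does not reach is not made up. A row lasts 1/8 s, in which the tool goes at most 62.5 mm and 10.7 degrees, less where a joint would pass 70% of its speed; a pose out of reach is approached as far as the arm can. A call with a gripper value outside its range is refused whole. The fingers move at their own pace and stop on an object; "force" is the grip in N (left out, the last holds). Time passes only in rows, so rows that do not move let the fingers close. It gives the time, the measured TCP pose, the force, the opening and the grip force at its end, in the units of the state.
- arm.observe(): the state, without advancing time (a new reading comes with each control period).
- arm.grab_frame(name): name is "scene" or "side" or "wrist"; returns the picture (420x560x3 uint8, red, green, blue); there is no depth.
- arm.camera_info(name): a dict with "intrinsics" (3x3 intrinsics, pixels), "world_to_cam" (4x4, takes a point from world to camera coordinates). Camera axes: x right, y up, looking along -z (the intrinsics and any distortion apply to the point x, -y, -z); pixel columns grow to the right and rows downward; lengths in mm; the calibration is good to about 2 mm. The wrist camera is an equidistant fisheye: a pixel r from the principal point sees the ray r / f radians off the axis. A picture is of the moment at which its call begins: read the wrist's pose just before it. camera_info takes no time and is no camera call; for the wrist camera it gives the pose at the moment of the call.
- arm.job_done(): hands the job in; it is judged then, once.
The state is a dict: "time": time; "qpos": joint angles; "joint_velocities": joint speeds; "tau": joint torques, N m; "tool_pos": TCP position; "ee_rot": TCP orientation; "ft_force": force on the tool from outside, world axes, zero at the start; "ft_torque": the same for the moment, N m; "finger_gap": opening from 0.0 (shut) to 1.0 (fully open); "gripper_force": force on a finger pad.
Only numpy, scipy, OpenCV 4.12 (cv2) and the standard library are available. Lean on these libraries where they do the work, as an engineer would, in place of code of your own. Each camera call takes 0.05 s, during which the arm holds its last target. There are 200 camera calls.

## Working session

There is one attempt and no reset: what is moved stays moved. The work goes in short steps, Python scripts to look and compute and a tool call to move; the robot and the scene stay as the last step left them, time stands still between calls to the robot, and variables do not carry over. Pictures are saved under pics/ and viewed, at most 17 in all, crops included, and the job is handed in when it is done.

Besides the shell and the picture viewer there is one more tool, called after "Call:" as name(argument=value, ...) on one line, values as JSON. carry_out: Moves the arm, as the interface text tells. Its arguments: {"type":"object","properties":{"deltas":{"type":"string"},"force":{"type":"number"}},"required":["deltas"]}

```bash
ls; mkdir -p pics; cat > h.py <<'E'
import numpy as np, cv2
from cell import arm
def save(n,f):
    im=arm.grab_frame(n); cv2.imwrite('pics/'+f,im[:,:,::-1]); np.save('pics/'+f+'.npy',im); return im
E
python3 - <<'E'
from h import *
for n in('scene','side','wrist'):
    c=arm.camera_info(n); print(n,np.round(c['intrinsics'],1).tolist(),np.round(np.linalg.inv(c['world_to_cam']),2).tolist(),[k for k in c])
a=save('scene','s0.png');b=save('side','d0.png')
o=arm.observe();print(o)
E
```

```text
pics
scene [[401.2, 0.0, 284.0], [0.0, 401.2, 206.1], [0.0, 0.0, 1.0]] [[0.87, -0.3, 0.4, 1066.8], [0.5, 0.49, -0.72, -795.8], [0.02, 0.82, 0.57, 779.66], [0.0, 0.0, 0.0, 1.0]] ['intrinsics', 'world_to_cam']
side [[435.7, 0.0, 284.5], [0.0, 435.7, 200.5], [0.0, 0.0, 1.0]] [[-0.93, 0.18, -0.32, 153.83], [-0.36, -0.49, 0.79, 1110.84], [-0.01, 0.85, 0.52, 767.21], [0.0, 0.0, 0.0, 1.0]] ['intrinsics', 'world_to_cam']
wrist [[325.2, 0.0, 278.3], [0.0, 325.2, 210.6], [0.0, 0.0, 1.0]] [[0.24, 0.94, 0.25, 240.14], [-0.97, 0.23, 0.06, -661.13], [-0.0, -0.26, 0.97, 384.95], [0.0, 0.0, 0.0, 1.0]] ['intrinsics', 'world_to_cam']
{'time': 0.1, 'qpos': array([-7.78248467e+01,  2.17375285e+01,  9.93908492e+01, -1.15391325e-03,
        5.89279158e+01, -1.90971475e+00]), 'joint_velocities': array([-0.06170544, -0.18711861, -0.15836592,  0.03530953,  0.01232183,
       -0.00677082]), 'tau': array([ 2.38393484e-03, -7.65032387e+01, -4.35290122e+01,  6.52885088e-02,
        3.97840922e-02, -1.49715802e-06]), 'tool_pos': array([ 170.24822386, -678.62931384,  213.34143456]), 'ee_rot': array([-1.79943705e+02, -8.88746883e-04,  1.40854637e+01]), 'ft_force': array([0.20592857, 0.85818898, 0.01820691]), 'ft_torque': array([-0.02858635, -0.01427852,  0.03752168]), 'gripper_force': 0.0, 'finger_gap': 1.0012651792350629}
```

View pics/s0.png

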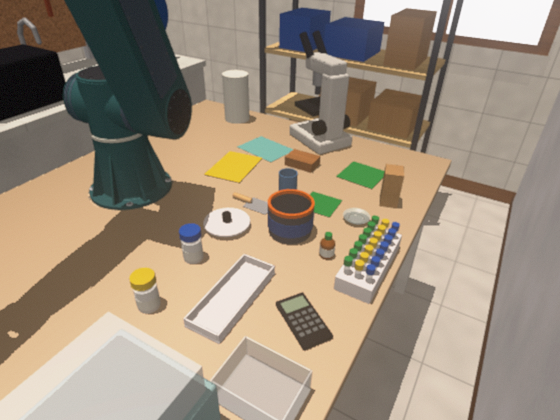

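View pics/d0.png

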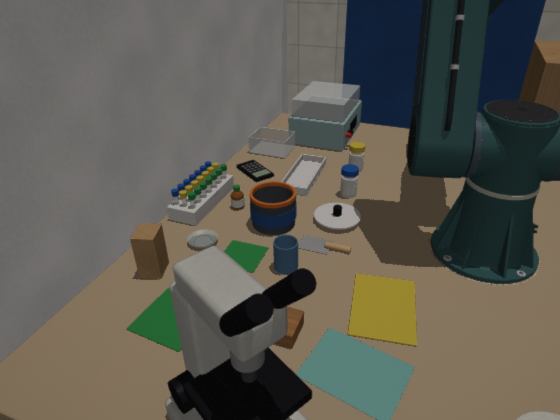

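Two jars show (blue cap near 190,235 and yellow cap near 144,280 in the scene view). The carrier is at about (232,296), the tub at (291,215), the lid at (227,222) and the mug at (288,181). There are two green mats, at (322,204) and (362,175). Next I measure them in both views.

```bash
cat >> h.py <<'E'
def ray(n,uv,c=None):
    c=c or arm.camera_info(n); K=c['intrinsics']; T=np.linalg.inv(c['world_to_cam'])
    x=(uv[0]-K[0,2])/K[0,0]; y=(uv[1]-K[1,2])/K[1,1]
    if n=='wrist':
        r=np.hypot(x,y); s=np.sin(r)/r if r>1e-9 else 1; d=np.array([x*s,-y*s,-np.cos(r)])
    else: d=np.array([x,-y,-1.])
    d=T[:3,:3]@d; return T[:3,3],d/np.linalg.norm(d)
def plane(n,uv,z,c=None):
    o,d=ray(n,uv,c); return o+d*(z-o[2])/d[2]
def tri(*rs):
    A=sum(np.eye(3)-np.outer(d,d) for o,d in rs); b=sum((np.eye(3)-np.outer(d,d))@o for o,d in rs)
    p=np.linalg.solve(A,b); return p,max(np.linalg.norm((np.eye(3)-np.outer(d,d))@(o-p)) for o,d in rs)
def blobs(im,lo,hi,amin=40):
    m=cv2.inRange(cv2.cvtColor(im,cv2.COLOR_RGB2HSV),np.array(lo),np.array(hi))
    m=cv2.morphologyEx(m,cv2.MORPH_CLOSE,np.ones((3,3)))
    cs,_=cv2.findContours(m,cv2.RETR_EXTERNAL,cv2.CHAIN_APPROX_NONE)
    return sorted([c for c in cs if cv2.contourArea(c)>amin],key=cv2.contourArea,reverse=True)
def cen(c):
    m=cv2.moments(c); return (m['m10']/m['m00'],m['m01']/m['m00'])
E
python3 - <<'E'
from h import *
R={'yellow':((22,150,80),(32,255,255)),'blue':((108,150,60),(125,255,255)),'green':((50,120,40),(75,255,255)),'orange':((4,190,110),(14,255,255)),'mugblue':((100,70,40),(113,200,255)),'black':((0,0,0),(179,255,30)),'white':((0,0,165),(40,60,255))}
for n,f in(('scene','s0.png.npy'),('side','d0.png.npy')):
    im=np.load('pics/'+f)
    for k,(lo,hi) in R.items():
        print(n,k,[(np.round(cen(c)).astype(int).tolist(),cv2.boundingRect(c),int(cv2.contourArea(c))) for c in blobs(im,lo,hi)[:8]])
s=np.load('pics/s0.png.npy')[155:345,115:425]; cv2.imwrite('pics/z0.png',cv2.resize(s,(800,490),interpolation=cv2.INTER_CUBIC)[:,:,::-1])
E
```

```text
scene yellow [([233, 166], (205, 151, 57, 32), 938), ([142, 278], (130, 268, 25, 22), 410), ([371, 244], (356, 219, 33, 51), 337)]
scene blue [([189, 229], (180, 224, 19, 12), 142), ([162, 9], (155, 0, 12, 26), 129)]
scene green [([362, 174], (338, 162, 46, 26), 629), ([325, 204], (311, 193, 30, 23), 376), ([363, 236], (355, 228, 16, 18), 53)]
scene orange [([291, 202], (269, 190, 45, 26), 888)]
scene mugblue [([330, 33], (280, 8, 103, 53), 3332), ([162, 11], (154, 0, 14, 29), 191), ([189, 230], (179, 224, 21, 13), 185), ([385, 243], (372, 222, 27, 40), 175)]
scene black [([28, 80], (0, 45, 65, 75), 3664)]
scene white [([452, 307], (389, 186, 120, 234), 15832), ([103, 378], (0, 312, 202, 108), 13180), ([493, 123], (427, 27, 133, 164), 10719), ([218, 40], (167, 0, 92, 112), 6449), ([261, 383], (208, 336, 104, 84), 5681), ([504, 20], (455, 0, 99, 46), 3445), ([227, 297], (183, 254, 92, 90), 3338), ([398, 9], (363, 0, 80, 33), 1052)]
side yellow [([383, 309], (348, 274, 69, 72), 3911), ([198, 180], (180, 163, 38, 35), 196), ([357, 147], (350, 142, 15, 11), 117)]
side blue [([190, 179], (172, 162, 39, 34), 152), ([350, 170], (342, 165, 17, 12), 147)]
side green [([159, 323], (127, 289, 54, 62), 1576), ([246, 254], (225, 241, 43, 31), 717), ([206, 182], (188, 164, 38, 36), 215)]
side orange [([272, 198], (250, 184, 46, 21), 65)]
side mugblue [([383, 57], (343, 0, 80, 128), 8145), ([508, 49], (477, 0, 68, 113), 4618), ([285, 254], (274, 235, 24, 40), 786), ([273, 219], (251, 204, 45, 25), 548), ([189, 179], (171, 161, 40, 36), 229), ([350, 170], (342, 164, 17, 13), 167)]
side black [([242, 392], (168, 348, 143, 72), 6200), ([267, 303], (220, 269, 95, 68), 2444), ([421, 96], (408, 0, 67, 177), 1376), ([462, 217], (431, 183, 47, 82), 706), ([450, 100], (444, 70, 13, 61), 311), ([457, 41], (452, 20, 11, 44), 223), ([503, 256], (498, 222, 12, 55), 163), ([253, 173], (237, 161, 36, 20), 99)]
side white []
```

View pics/z0.png

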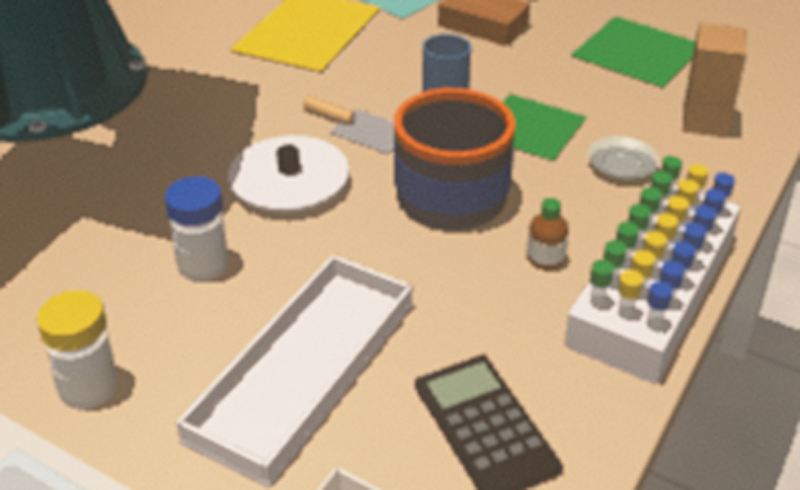

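The crop shows the parts clearly. The nearer green mat is partly hidden by the tub, and both jars, the tray, the lid and the spatula by the lid are plain. Next I triangulate.

```bash
python3 - <<'E'
from h import *
s=np.load('pics/s0.png.npy');d=np.load('pics/d0.png.npy')
def bb(c): x,y,w,h=cv2.boundingRect(c);return (x+w/2-.5,y+h/2-.5)
np.set_printoptions(precision=0,suppress=True)
# caps (blob centroids)
for k,a,b in(('yellow',(142,278),(357,147)),('blue',(189.5,230),(350,170.5))): print(k,tri(ray('scene',a),ray('side',b)))
o=blobs(d,(0,140,60),(14,255,255),20);print('side orange',[(cv2.boundingRect(c),cv2.contourArea(c)) for c in o[:4]])
if 1: print('tubring',tri(ray('scene',(291,202.5)),ray('side',(272.7,194))))
print('mug', tri(ray('scene',(288,175)),ray('side',(286,243))))
z=lambda u,v:(115+u/2.58,155+v/2.58)
print('knobtop',tri(ray('scene',z(288,152)),ray('side',(337,207))))
print('lid flange z21',plane('scene',z(291,175),21),plane('side',(336,216),21))
for n,im in(('scene',s),('side',d)):
    for c in blobs(im,(45,100,30),(80,255,255),300)[:2]:
        q=cv2.approxPolyDP(c,3,True)[:,0];P=np.array([plane(n,p,4) for p in q]);print(n,'mat',P[:,:2].tolist())
for t in((335,260),(412,290),(268,482),(180,428)): print('tray z30',plane('scene',z(*t),30))
for n,p in(('scene',z(333,110)),('side',(328,246))): print('spat',plane(n,p,3))
E
```

```text
yellow (array([ 451., -364.,   91.]), np.float64(0.5435708521621541))
blue (array([ 428., -168.,   93.]), np.float64(1.0957468071797014))
side orange [((249, 181, 47, 28), 960.5), ((276, 308, 27, 40), 456.5), ((231, 191, 12, 9), 67.5)]
tubring (array([604.,  81., 104.]), np.float64(0.977381257884055))
mug (array([494., 259.,  76.]), np.float64(1.7740973083558413))
knobtop (array([426.,  -4.,  46.]), np.float64(0.6002572390481516))
lid flange z21 [436. -12.  21.] [424.   8.  21.]
scene mat [[599.7249123431204, 460.5394736324761], [740.5747768253232, 447.27000274329134], [737.920868990632, 592.2335443501347], [606.5484026738122, 595.9735968566056]]
scene mat [[568.7709896593569, 301.1862892970837], [626.976320987989, 207.58649025652198], [681.6223753560729, 208.10850237574266], [679.9242826117954, 303.0071662965995]]
side mat [[740.3616243362674, 450.506748599856], [750.2824164019935, 598.2267704197031], [606.7358861872102, 609.5714288678373], [613.139183408575, 591.9065991876272]]
side mat [[678.5008055733701, 210.4565998960636], [678.6034319519724, 265.94136543053924], [566.1387363050981, 319.8513313449812], [569.831943282521, 210.7905872622373]]
tray z30 [ 573. -119.   30.]
tray z30 [ 667. -116.   30.]
tray z30 [ 683. -380.   30.]
tray z30 [ 581. -374.   30.]
spat [383. 153.   3.]
spat [410. 140.   3.]
```

Measured against the sizes given:
- **Mat:** the nearer one is about 112 mm (x 567–680, y 208–320), so it is the 115 mm mat. The far one is about 142 mm.
- **Tray:** about 98 x 260 mm, centred near (626,-247).
- **Tub and jars:** the tub ring is at z≈104. The cap blobs are at z≈92, which fits loose caps at 80–102.

I now move to an overview point for close views from the wrist camera.

Call:
carry_out(deltas="0.029 0.04 0.0115 0 0 4.6 0.0912; 0.029 0.04 0.0115 0 0 4.6 0.0912; 0.029 0.04 0.0115 0 0 4.6 0.0912; 0.029 0.04 0.0115 0 0 4.6 0.0912; 0.029 0.04 0.0115 0 0 4.6 0.0912; 0.029 0.04 0.0115 0 0 4.6 0.0912; 0.029 0.04 0.0115 0 0 4.6 0.0912; 0.029 0.04 0.0115 0 0 4.6 0.0912; 0.029 0.04 0.0115 0 0 4.6 0.0912; 0.029 0.04 0.0115 0 0 4.6 0.0912; 0.029 0.04 0.0115 0 0 4.6 0.0912; 0.029 0.04 0.0115 0 0 4.6 0.0912")

```text
time: 1.6
tool_pos: [518.9, -197.5, 352.2]
ee_rot: [-180.0, 0.0, 69.4]
ft_force: [-0.2, -0.2, -0.5]
finger_gap: 1.0
gripper_force: 0.0
```

```bash
cat >> h.py <<'E'
def wsave(f):
    import pickle
    c=arm.camera_info('wrist'); im=save('wrist',f); pickle.dump(c,open('pics/'+f+'.cam','wb')); return im,c
def wload(f):
    import pickle; return np.load('pics/'+f+'.npy'),pickle.load(open('pics/'+f+'.cam','rb'))
E
python3 -c "
from h import *
wsave('w1.png'); o=arm.observe(); print(o['time'],o['tool_pos'],o['ee_rot'],o['qpos'])"
```

```text
1.65 [ 521.67449227 -194.36475713  353.76335244] [ 1.79890421e+02 -7.48329685e-02  6.97480436e+01] [-2.28715774e+01  2.90552545e-01  1.09804649e+02  8.49911400e-02
  6.97987743e+01 -2.64882469e+00]
```

View pics/w1.png

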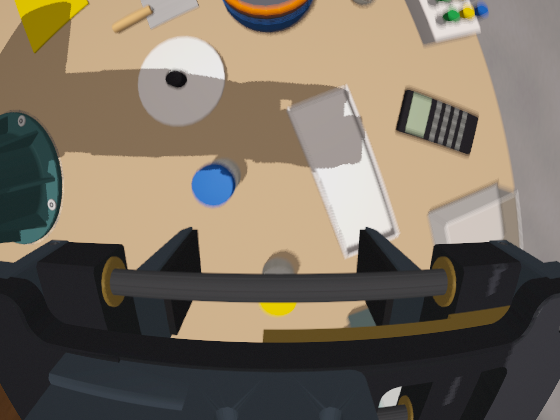

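The wrist view shows the blue cap at (213,185), the lid's flange at (181,82), the tray with corners (289,105), (348,86), (397,233) and (347,256), and the tub's ring at the top edge. I go on to a point above the mug and the tub.

Call:
carry_out(deltas="0 0.05 0 0 0 4.7 0.0912; 0 0.05 0 0 0 4.7 0.0912; 0 0.05 0 0 0 4.7 0.0912; 0 0.05 0 0 0 4.7 0.0912; 0 0.05 0 0 0 4.7 0.0912; 0 0.05 0 0 0 4.7 0.0912; 0 0.05 0 0 0 4.7 0.0912; 0 0 0 0 0 0 0.0912")

```text
time: 2.65
tool_pos: [517.9, 153.4, 351.6]
ee_rot: [-180.0, -0.0, 102.4]
ft_force: [0.3, -0.5, -0.5]
finger_gap: 0.998
gripper_force: 0.0
```

```bash
python3 -c "
from h import *
wsave('w2.png'); o=arm.observe(); print(o['time'],o['tool_pos'],o['ee_rot'],o['qpos'])"
```

```text
2.7 [517.97658019 151.96820296 351.56962269] [-1.79959785e+02  5.97602535e-03  1.02297620e+02] [ 1.38796396e+01 -1.29975230e+00  1.11608439e+02 -5.18450540e-03
  6.97316788e+01  1.58381978e+00]
```

View pics/w2.png

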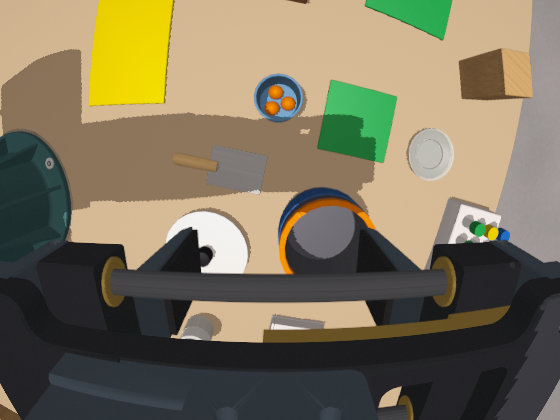

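This view shows the mug's mouth at about (279,98) with three balls inside, the whole mat with its centre near (357,121), the tub ring near (325,245) and the lid at (207,250). I fit these and check the heights.

```bash
python3 - <<'E'
from h import *
np.set_printoptions(precision=1,suppress=True)
im,c=wload('w2.png'); im1,c1=wload('w1.png')
for q in blobs(im,(45,100,30),(80,255,255),1500):
    b=[plane('wrist',p[0],4,c)[:2] for p in q]; r=cv2.minAreaRect(np.array(b,np.float32)); print('mat z4',r,cv2.boundingRect(q))
h=cv2.cvtColor(im,cv2.COLOR_RGB2HSV); print(h[98,256],h[75,279],h[105,270],h[120,279])
m=cv2.inRange(h,(95,60,40),(120,255,255)); m[:60]=0;m[135:]=0;m[:,:245]=0;m[:,315:]=0
q=max(cv2.findContours(cv2.morphologyEx(m,cv2.MORPH_CLOSE,np.ones((5,5))),0,1)[0],key=cv2.contourArea)
print('mug px',cv2.boundingRect(q))
b=np.array([plane('wrist',p[0],85,c)[:2] for p in q],np.float32);print('mug at z85 circle',cv2.minEnclosingCircle(b),cv2.fitEllipse(b))
# tub ring outer, points at z=110
for n,I,C in(('w2',im,c),('w1',im1,c1)):
    q=blobs(I,(5,200,120),(14,255,255),150)
    for k in q[:3]:
        b=np.array([plane('wrist',p[0],110,C)[:2] for p in k],np.float32);print(n,'orange',cv2.boundingRect(k),cv2.minEnclosingCircle(b))
# lid white: flange top z21
for n,I,C,x,y in(('w2',im,c,(160,255),(205,242)),('w1',im1,c1,(130,235),(30,135))):
    m=cv2.inRange(cv2.cvtColor(I,cv2.COLOR_RGB2HSV),(0,0,70),(179,50,255)); k=np.zeros_like(m);k[y[0]:y[1],x[0]:x[1]]=m[y[0]:y[1],x[0]:x[1]]
    q=max(cv2.findContours(k,0,1)[0],key=cv2.contourArea); b=np.array([plane('wrist',p[0],18,C)[:2] for p in q],np.float32);print(n,'lid',cv2.minEnclosingCircle(b))
q=blobs(im1,(100,150,60),(125,255,255),500)
for k in q[:3]:
    b=np.array([plane('wrist',p[0],102,c1)[:2] for p in k],np.float32);print('bluecap z102',cv2.boundingRect(k),cv2.minEnclosingCircle(b))
for t in((289,105),(348,86),(397,233),(347,256)):print('tray',plane('wrist',t,30,c1))
E
```

```text
mat z4 ((623.9661865234375, 261.7690124511719), (114.02156829833984, 114.19420623779297), 1.6153963804244995) (317, 80, 80, 83)
mat z4 ((684.9158935546875, 466.85443115234375), (169.67352294921875, 76.049560546875), 22.50147247314453) (365, 0, 87, 40)
[103 114 130] [103 108 174] [ 17 255 237] [104 112 121]
mug px (254, 74, 49, 48)
mug at z85 circle ((493.0580749511719, 262.0801696777344), 32.552860260009766) ((493.1236267089844, 262.197998046875), (63.39714813232422, 63.819393157958984), 51.2526741027832)
w2 lid ((419.84649658203125, 15.143082618713379), 69.30472564697266)
w1 lid ((425.534912109375, -0.6310732364654541), 74.39139556884766)
bluecap z102 (192, 165, 43, 40) ((435.0765075683594, -170.1627960205078), 29.14423370361328)
bluecap z102 (223, 0, 89, 31) ((591.28369140625, 38.6529426574707), 57.886253356933594)
tray [ 570.2 -105.2   30. ]
tray [ 665.3 -106.9   30. ]
tray [ 670.4 -359.2   30. ]
tray [ 577.2 -366.3   30. ]
```

The fits hold up: the mug's mouth at (493,262) has radius 32.5 mm at z=85, and the mat centre is (624,262) with sides of 114 mm. Before the grasp I check the mug's rim height and where the microscope stands.

```bash
python3 - <<'E'
from h import *
np.set_printoptions(precision=1,suppress=True)
im,c=wload('w2.png')
print('mug rim',tri(ray('wrist',(278.5,97.8),c),ray('scene',(287.9,173)),ray('side',(286,243.5))))
for n,p in(('scene',(302,165)),('scene',(296,137)),('scene',(322,148)),('scene',(350,140)),('side',(247,415)),('side',(180,415)),('side',(292,340))):print(n,p,plane(n,p,0))
print('eyepiece', tri(ray('scene',(315,42)),ray('side',(300,288))))
E
```

```text
mug rim (array([492.2, 263.3,  79.4]), np.float64(2.1869624250967825))
scene (302, 165) [442.9 472.1   0. ]
scene (296, 137) [298.5 688.5   0. ]
scene (322, 148) [446.  651.9   0. ]
scene (350, 140) [518.6 792.    0. ]
side (247, 415) [405.6 686.9   0. ]
side (180, 415) [523.2 731.7  -0. ]
side (292, 340) [388.7 491.6   0. ]
eyepiece (array([306.5, 750.4, 401.2]), np.float64(25.05093926020762))
```

Call:
carry_out(deltas="-0.004 0.024 -0.02 0 0 -6.2 0.0912; -0.004 0.024 -0.04 0 0 -6.1 0.0912; -0.004 0.024 -0.04 -8 0 0 0.0912; -0.004 0.024 -0.045 -8 0 0 0.0912; -0.004 0.022 -0.045 -9 0 0 0.0912; -0.005 0.022 -0.049 0 0 0 0.0912; 0 0 0 0 0 0 0.0912")

```text
time: 3.58
tool_pos: [491.6, 289.8, 109.6]
ee_rot: [-179.7, 25.2, 90.0]
ft_force: [-0.2, -1.1, 0.2]
finger_gap: 1.002
gripper_force: 0.0
```

```bash
python3 - <<'E'
from h import *
o=arm.observe(); print(o['time'],o['tool_pos'],o['ee_rot'],o['qpos'])
im,c=wsave('w3.png')
E
```

```text
3.575 [491.6488595  289.7919097  109.58446505] [-179.73006203   25.21857073   90.01552265] [ 37.26675653  26.19545871 109.28298123 -22.2772566   62.51229307
  50.83075131]
```

View pics/w3.png

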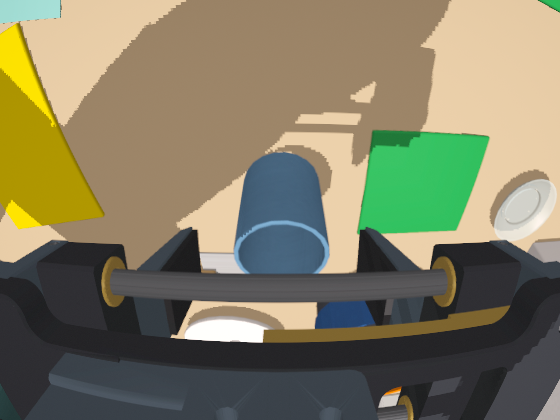

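The mug stands midway between the fingers (axis near column 281, gripper centre near 279). I slide in along the tool axis and close.

Call:
carry_out(deltas="0.001 -0.009 -0.0195 0 0 0 0.0912; 0 -0.009 -0.0195 0 0 0 0.0912; 0 -0.009 -0.0195 0 0 0 0.0912; 0 -0.009 -0.0195 0 0 0 0.0912; 0 0 0 0 0 0 0.0912; 0 0 0 0 0 0 0.055; 0 0 0 0 0 0 0.055; 0 0 0 0 0 0 0.055; 0 0 0 0 0 0 0.055; 0 0 0 0 0 0 0.055; 0 0 0 0 0 0 0.055", force=25)

```text
time: 5.0
tool_pos: [494.6, 255.5, 35.5]
ee_rot: [179.9, 25.0, 89.9]
ft_force: [-1.8, 1.9, 6.5]
finger_gap: 0.726
gripper_force: 25.0
```

The opening reads 66 mm, which is the mug's width. Now I refine the tub's centre from the three views.

```bash
python3 - <<'E'
from h import *
from scipy.optimize import least_squares
np.set_printoptions(precision=1,suppress=True)
im,c=wload('w2.png');im1,c1=wload('w1.png')
S=np.load('pics/s0.png.npy');D=np.load('pics/d0.png.npy')
for n,cam,I,C in(('w2','wrist',im,c),('w1','wrist',im1,c1),('scene','scene',S,None),('side','side',D,None)):
    q=blobs(I,(3,150,70),(22,255,255),100)
    q=[k for k in q if 20<cv2.boundingRect(k)[2]<120]
    for k in q[:4]:
        k=cv2.convexHull(k)
        for z in (110,):
            P=np.array([plane(cam,p[0],z,C)[:2] for p in k])
            if abs(P.mean(0)-[604,81]).max()>90: continue
            f=least_squares(lambda x:np.hypot(*(P-x[:2]).T)-70,[604,81],loss='soft_l1',f_scale=1.5)
            print(n,z,cv2.boundingRect(k),f.x,np.median(abs(f.fun)),len(P))
h=cv2.cvtColor(im,cv2.COLOR_RGB2HSV);print(h[200,330],h[205,300],h[240,283])
E
```

```text
w2 110 (279, 198, 97, 77) [604.1  80.3] 0.5034774204970063 29
w1 110 (225, 0, 82, 17) [605.2  77.9] 0.251626750921325 12
scene 110 (268, 189, 47, 30) [609.7  71. ] 3.1798791800774424 24
side 110 (250, 181, 46, 27) [603.2  86.6] 3.023127890482783 21
[ 15 253 156] [120  12  44] [ 18 255 245]
```

Call:
carry_out(deltas="0 0 0.005 0 0 0 0.055; 0 0 0.02 0 0 0 0.055; 0 0 0.04 0 0 0 0.055; 0 0 0.05 0 0 0 0.055; 0 0 0.05 0 0 0 0.055; 0 0 0 0 0 0 0.055")

```text
time: 5.75
tool_pos: [496.0, 256.2, 204.6]
ee_rot: [179.6, 24.8, 89.7]
ft_force: [-0.3, 0.5, -3.4]
finger_gap: 0.728
gripper_force: 25.0
```

The wrist view puts the tub's centre at (604,80), with a 0.5 mm fit residual. I carry the mug there and begin the tilt.

Call:
carry_out(deltas="0.027 -0.029 0 0 0 0 0.055; 0.027 -0.029 0 0 0 0 0.055; 0.027 -0.029 0 0 0 0 0.055; 0.027 -0.028 0 0 0 0 0.055; 0 0 0 10 0 0 0.055; 0 0 0 10 0 0 0.055; 0 0 0 10 0 0 0.055; 0 0 0 10 0 0 0.055; 0 0 0 10 0 0 0.055; 0 0 0 10 0 0 0.055; 0 0 0 8 0 0 0.055; 0 0 0 0 0 0 0.055")

```text
time: 7.25
tool_pos: [601.3, 138.7, 197.9]
ee_rot: [-179.6, -43.0, 89.5]
ft_force: [-0.2, -0.2, -3.1]
finger_gap: 0.736
gripper_force: 25.0
```

```bash
python3 - <<'E'
from h import *
from scipy.spatial.transform import Rotation as R
o=arm.observe(); r=R.from_euler('xyz',o['ee_rot'],degrees=True); print(o['time'],o['tool_pos'],r.as_matrix().round(2).tolist(),o['qpos'].round(1), o['tool_pos']-19*r.as_matrix()[:,2])
s=save('scene','s2.png')[120:330,150:430]; d=save('side','d2.png')[100:310,150:430]
cv2.imwrite('pics/z2.png',cv2.resize(np.hstack([s,d]),(800,300),interpolation=cv2.INTER_CUBIC)[:,:,::-1])
E
```

```text
7.25 [601.30281307 138.71722674 197.93776472] [[0.01, 1.0, -0.0], [0.73, -0.0, 0.68], [0.68, -0.01, -0.73]] [ -6.4  20.  112.9  49.   63.9 -35.3] [601.32829913 125.76586191 211.83961709]
```

View pics/z2.png

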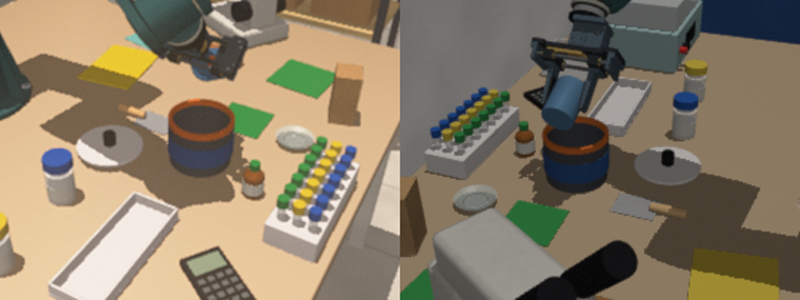

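The mug is held over the tub, tilted 68°, with its mouth toward -y and nothing spilt. I lower it and finish the tilt.

Call:
carry_out(deltas="0.002 0 -0.012 4 0 0 0.055; 0 0 -0.012 4 0 0 0.055; 0 0 0 4 0 0 0.055; 0 0 0 4 0 0 0.055; 0 0 0 4 0 0 0.055; 0 0 0 4 0 0 0.055; 0 0 0 3 0 0 0.055; 0 0 0 3 0 0 0.055; 0 0 0 3 0 0 0.055; 0 0 0 3 0 0 0.055; 0 0 0 3 0 0 0.055; 0 0 0 0 0 0 0.055")

```text
time: 8.85
tool_pos: [604.0, 140.9, 175.4]
ee_rot: [-178.6, -81.9, 88.7]
ft_force: [-0.7, 0.1, -3.1]
finger_gap: 0.732
gripper_force: 25.0
```

Call:
carry_out(deltas="0 0 0 3 0 0 0.055; 0 0 0 3 0 0 0.055; 0 0 0 0 0 0 0.055; 0 0 0 0 0 0 0.055; 0 0 0 0 0 0 0.055; 0 0 0 0 0 0 0.055; 0 0 0 0 0 0 0.055; 0 0 0 0 0 0 0.055")

```text
time: 9.85
tool_pos: [604.3, 140.0, 176.0]
ee_rot: [-176.7, -88.0, 86.7]
ft_force: [-0.5, 0.0, -2.3]
finger_gap: 0.729
gripper_force: 25.0
```

```bash
python3 - <<'E'
from h import *
o=arm.observe(); print(o['time'],o['tool_pos'],o['ee_rot'],o['qpos'].round(1))
s=save('scene','s3.png')[130:260,210:360]; d=save('side','d3.png')[130:260,200:350]
cv2.imwrite('pics/z3.png',cv2.resize(np.hstack([s,d]),(800,347),interpolation=cv2.INTER_CUBIC)[:,:,::-1])
E
```

```text
9.85 [604.33827538 140.00938116 175.95201583] [-176.68009609  -87.98936368   86.67850841] [-14.2  41.  110.1  76.6  95.  -61.8]
```

View pics/z3.png

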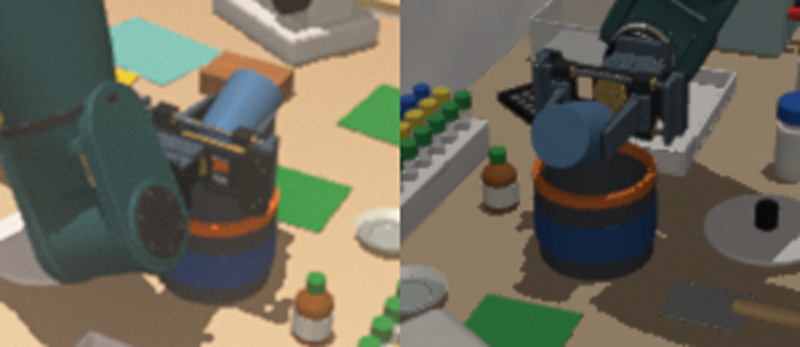

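The arm is holding the mug past 110° over the tub. The wrist load fell from 3.1 to 2.3 N, roughly the balls' 0.9 N, and no ball shows on the bench. I raise it and turn the mug back upright on the way to the mat.

Call:
carry_out(deltas="0 0 0.03 0 0 0 0.055; 0 0.01 0.03 -10 0 0 0.055; 0 0.01 0 -10 0 0 0.055; 0 0.01 0 -10 0 0 0.055; 0.002 0.014 0 -10 0 0 0.055; 0.002 0.014 0 -10 0 0 0.055; 0.002 0.014 0 -10 0 0 0.055; 0.002 0.014 0 -10 0 0 0.055; 0 0.014 0 -10 0 0 0.055; 0 0.014 0 -10 0 0 0.055; 0 0 0 -10 0 0 0.055; 0 0 0 -10 0 0 0.055")

```text
time: 11.45
tool_pos: [612.3, 254.4, 236.6]
ee_rot: [179.9, 22.3, 89.8]
ft_force: [1.5, -1.2, -1.4]
finger_gap: 0.728
gripper_force: 25.0
```

```bash
python3 - <<'E'
from h import *
from scipy.spatial.transform import Rotation as R
o=arm.observe(); r=R.from_euler('xyz',o['ee_rot'],degrees=True); tgt=R.from_euler('xyz',[180,25,90],degrees=True)
print(o['time'],o['tool_pos'],'rotvec to go',(tgt*r.inv()).as_rotvec(degrees=True),o['qpos'].round(1))
im=save('scene','s4.png');im2=save('side','d4.png')
s=im[170:270,240:360]; d=im2[160:260,220:340]
cv2.imwrite('pics/z4.png',cv2.resize(np.hstack([s,d]),(800,333),interpolation=cv2.INTER_CUBIC)[:,:,::-1])
for a in(im,im2): print([cv2.boundingRect(k) for k in blobs(a,(3,150,70),(22,255,255),12)])
for p in ((390,205),(384,200),(403,203)):print(plane('scene',p,0))
E
```

```text
11.45 [612.29000168 254.40878959 236.64365201] rotvec to go [-2.68448483  0.12818662  0.1055803 ] [ 28.3  22.3  98.3 -20.7  71.6  37.2]
[(268, 189, 47, 30), (206, 154, 50, 29), (286, 150, 33, 14), (131, 273, 24, 17), (43, 0, 11, 18), (321, 239, 14, 10), (69, 0, 8, 14), (92, 0, 7, 9), (356, 265, 7, 5), (365, 248, 7, 8)]
[(251, 181, 45, 27), (278, 336, 16, 12)]
[833.02487833 382.9595535    0.        ]
[805.28592207 402.09529114   0.        ]
[868.17018794 419.04183319   0.        ]
```

View pics/z4.png

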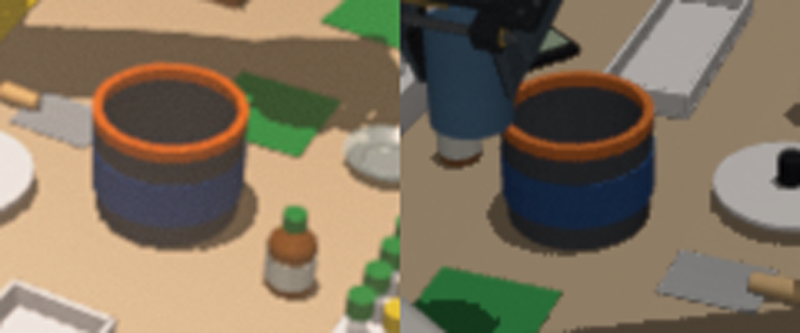

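No balls lie on the bench. I lower the mug onto the mat.

Call:
carry_out(deltas="0 0 -0.045 -2.7 0 0 0.055; 0 0 -0.05 0 0 0 0.055; 0 0 -0.05 0 0 0 0.055; 0 0 -0.035 0 0 0 0.055; 0 0 -0.01 0 0 0 0.055; 0 0 -0.004 0 0 0 0.055; 0 0 -0.002 0 0 0 0.055; 0 0 0 0 0 0 0.055")

```text
time: 12.55
tool_pos: [612.9, 254.3, 41.0]
ee_rot: [179.9, 24.6, 89.8]
ft_force: [0.3, -0.5, -2.0]
finger_gap: 0.73
gripper_force: 25.0
```

Call:
carry_out(deltas="0 0 -0.0015 0 0 0 0.055; 0 0 -0.0015 0 0 0 0.055; 0 0 0 0 0 0 0.055")

```text
time: 12.92
tool_pos: [612.9, 254.6, 39.4]
ee_rot: [179.9, 24.7, 89.8]
ft_force: [-7.9, 1.6, 22.2]
finger_gap: 0.734
gripper_force: 25.0
```

The mug touches the mat. I release it and back out along the tool axis.

Call:
carry_out(deltas="0 0 0.001 0 0 0 0.055; 0 0 0 0 0 0 0.08; 0 0 0 0 0 0 0.0912; 0 0 0 0 0 0 0.0912; 0 0 0 0 0 0 0.0912; 0 0.004 0.009 0 0 0 0.0912; 0 0.012 0.026 0 0 0 0.0912; 0 0.02 0.043 0 0 0 0.0912; 0 0.02 0.045 0 0 0 0.0912; 0 0 0.06 8 0 0 0.0912; 0 -0.02 0.05 9 0 0 0.0912; 0 -0.02 0.05 8 0 0 0.0912")

```text
time: 14.42
tool_pos: [612.2, 270.1, 324.0]
ee_rot: [179.9, -0.6, 90.0]
ft_force: [0.8, 0.5, 0.3]
finger_gap: 0.999
gripper_force: 0.0
```

Call:
carry_out(deltas="-0.03 -0.05 0 0 0 0 0.0912; -0.03 -0.05 0 0 0 0 0.0912; -0.03 -0.05 0 0 0 0 0.0912; -0.03 -0.05 0 0 0 0 0.0912; -0.03 -0.05 0 0 0 0 0.0912; 0 0 0 0 0 0 0.0912")

```text
time: 15.18
tool_pos: [460.9, 18.1, 321.7]
ee_rot: [179.9, -0.3, 89.7]
ft_force: [0.8, 0.6, -0.1]
finger_gap: 0.998
gripper_force: 0.0
```

```bash
python3 - <<'E'
from h import *
o=arm.observe(); print(o['time'],o['tool_pos'],o['ee_rot'],o['qpos'].round(1))
wsave('w5.png')
E
```

```text
15.175 [460.85218203  18.0606517  321.65479034] [179.9395581  -0.293689   89.7210466] [ -0.8  -8.4 121.2   0.3  67.1  -0.7]
```

View pics/w5.png

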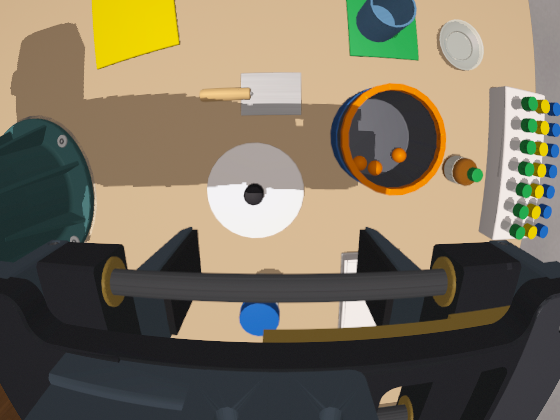

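Three balls lie in the tub at (360,163), (375,168) and (399,155), and the mug stands on the mat. The lid is at (255,190) with its knob at (254,194). Now I fit the lid, the knob and the whole ring.

```bash
python3 - <<'E'
from h import *
from scipy.optimize import least_squares
np.set_printoptions(precision=1,suppress=True)
im,c=wload('w5.png'); h=cv2.cvtColor(im,cv2.COLOR_RGB2HSV)
q=max(blobs(im,(3,150,70),(22,255,255),100),key=lambda k:cv2.boundingRect(k)[2] if cv2.boundingRect(k)[0]>320 else 0); print(cv2.boundingRect(q))
P=np.array([plane('wrist',p[0],110,c)[:2] for p in cv2.convexHull(q)])
for R in (70,None):
    f=least_squares(lambda x:np.hypot(*(P-x[:2]).T)-(R or x[2]),[604,81,70],loss='soft_l1'); print('tub',f.x,np.median(abs(f.fun)))
m=cv2.inRange(h,(0,0,60),(179,60,255)); k=np.zeros_like(m); k[138:245,203:310]=m[138:245,203:310]
n,l,st,ce=cv2.connectedComponentsWithStats(k); i=1+st[1:,4].argmax(); q=max(cv2.findContours((l==i).astype('u1'),0,1)[0],key=cv2.contourArea); print(st[i])
P=np.array([plane('wrist',p[0],19,c)[:2] for p in cv2.convexHull(q)])
f=least_squares(lambda x:np.hypot(*(P-x[:2]).T)-x[2],[428,-4,73],loss='soft_l1'); print('lid z19',f.x,np.median(abs(f.fun)))
k=cv2.inRange(h,(0,0,0),(179,255,45)); z=np.zeros_like(k); z[175:215,235:275]=k[175:215,235:275]
q=max(cv2.findContours(z,0,1)[0],key=cv2.contourArea); print('knob px',cen(q),cv2.boundingRect(q))
for zz in(36,45,51):print(zz,plane('wrist',cen(q),zz,c),cv2.minEnclosingCircle(np.array([plane('wrist',p[0],zz,c)[:2] for p in q],np.float32)))
print(tri(ray('wrist',cen(q),c),ray('scene',(226.6,214)),ray('side',(337,207))))
E
```

```text
(340, 83, 108, 112)
tub [604.9  79.   70. ] 0.6463419665388415
tub [605.   79.   70.3] 0.608575779216693
[ 207  142   97   96 7136]
lid z19 [425.   -4.2  73.3] 0.09960861659174469
knob px (254.12459546925564, 188.63268608414236) (245, 184, 18, 13)
36 [425.8   3.1  36. ] ((425.3428649902344, -2.1698195934295654), 12.905993461608887)
45 [426.5   4.8  45. ] ((426.0443420410156, -0.37113645672798157), 12.65228271484375)
51 [427.   6.  51.] ((426.5121154785156, 0.8279794454574585), 12.483055114746094)
(array([425.4,   0.8,  45.6]), np.float64(4.218487074847303))
```

The lid is at (425,-4) with radius 73.3 (73 given), right at the inner reach. The tub is at (605,79). I go down towards the knob and check the reach on the way.

Call:
carry_out(deltas="-0.009 -0.0055 -0.04 0 0 0.3 0.065; -0.009 -0.0055 -0.05 0 0 0 0.065; -0.009 -0.0055 -0.05 0 0 0 0.065; -0.009 -0.0055 -0.05 0 0 0 0.065; 0 0 -0.03 0 0 0 0.065; 0 0 0 0 0 0 0.065; 0 0 0 0 0 0 0.065")

```text
time: 16.1
tool_pos: [427.5, -1.5, 102.0]
ee_rot: [179.9, -0.3, 90.2]
ft_force: [0.6, -1.2, 0.9]
finger_gap: 0.711
gripper_force: 0.0
```

```bash
python3 - <<'E'
from h import *
o=arm.observe(); print(o['time'],o['tool_pos'],o['ee_rot'],o['qpos'].round(1))
im,c=wsave('w6.png'); cv2.imwrite('pics/z6.png',im[150:330,130:430,::-1])
E
```

```text
16.1 [427.515876    -1.51925658 102.04175823] [179.93137977  -0.30039401  90.22686124] [ -3.5   7.9 132.7   0.5  39.4  -4.1]
```

View pics/z6.png

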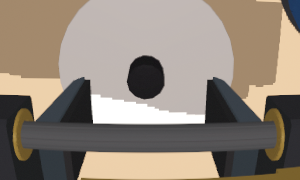

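The knob, near full-frame (276,227), sits between the fingers, almost centred. I go down and grip it.

Call:
carry_out(deltas="-0.002 -0.002 -0.03 0 0 0 0.065; 0 0 -0.03 0 0 0 0.065; 0 0 -0.012 0 0 0 0.065; 0 0 -0.003 0 0 0 0.065; 0 0 0 0 0 0 0.065; 0 0 0 0 0 0 0.02; 0 0 0 0 0 0 0.02; 0 0 0 0 0 0 0.02; 0 0 0 0 0 0 0.02; 0 0 0 0 0 0 0.02; 0 0 0 0 0 0 0.02; 0 0 0 0 0 0 0.02", force=40)

```text
time: 17.65
tool_pos: [424.4, -4.0, 26.0]
ee_rot: [180.0, -0.3, 90.2]
ft_force: [-1.2, -0.0, 4.8]
finger_gap: 0.297
gripper_force: 40.0
```

The opening reads 27 mm, so the knob is held. I lift the lid and carry it over the tub.

Call:
carry_out(deltas="0 0 0.02 0 0 0 0.02; 0 0 0.04 0 0 0 0.02; 0 0 0.045 0 0 0 0.02; 0 0 0.045 0 0 0 0.02; 0.036 0.0166 0 0 0 0 0.02; 0.036 0.0166 0 0 0 0 0.02; 0.036 0.0166 0 0 0 0 0.02; 0.036 0.0166 0 0 0 0 0.02; 0.0366 0.0166 0 0 0 0 0.02; 0 0 0 0 0 0 0.02; 0 0 0 0 0 0 0.02")

```text
time: 19.02
tool_pos: [604.0, 78.9, 175.2]
ee_rot: [-179.9, -0.3, 90.2]
ft_force: [0.4, -1.0, -1.5]
finger_gap: 0.301
gripper_force: 40.0
```

```bash
python3 - <<'E'
from h import *
from scipy.optimize import least_squares
o=arm.observe(); print(o['time'],o['tool_pos'],o['ee_rot'])
S=save('scene','s7.png');D=save('side','d7.png')
s=S[150:270,220:360]; d=D[140:260,200:340]
cv2.imwrite('pics/z7.png',cv2.resize(np.hstack([s,d]),(800,343),interpolation=cv2.INTER_CUBIC)[:,:,::-1])
E
```

```text
19.025 [604.03906912  78.9110984  175.18149189] [-179.90661503   -0.2910226    90.19187025]
```

View pics/z7.png

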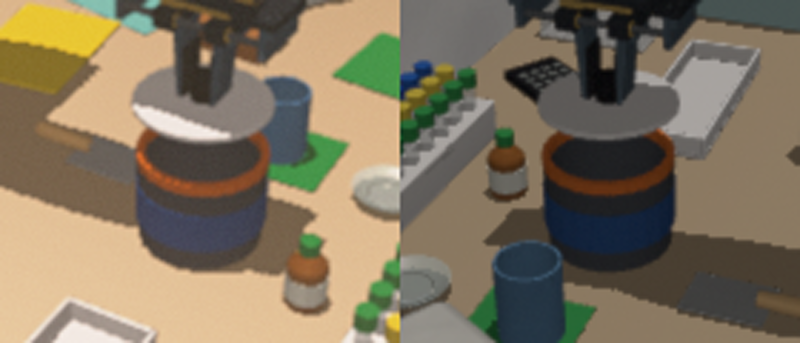

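The lid hangs level and centred above the tub, and the mug stands upright on the mat. I lower it to the ring.

Call:
carry_out(deltas="0.001 0 -0.025 0 0 0 0.02; 0 0 -0.018 0 0 0 0.02; 0 0 -0.006 0 0 0 0.02; 0 0 -0.003 0 0 0 0.02; 0 0 0 0 0 0 0.02")

```text
time: 19.75
tool_pos: [606.1, 79.0, 124.3]
ee_rot: [180.0, -0.3, 90.2]
ft_force: [0.0, 0.6, -2.0]
finger_gap: 0.299
gripper_force: 40.0
```

Call:
carry_out(deltas="0 0 -0.003 0 0 0 0.02; 0 0 -0.003 0 0 0 0.02; 0 0 -0.003 0 0 0 0.02; 0 0 -0.001 0 0 0 0.02; 0 0 0 0 0 0 0.02")

```text
time: 20.38
tool_pos: [606.5, 79.1, 114.7]
ee_rot: [179.9, -0.3, 90.2]
ft_force: [-2.0, 0.5, 5.3]
finger_gap: 0.297
gripper_force: 40.0
```

Call:
carry_out(deltas="0 0 -0.0015 0 0 0 0.02; 0 0 -0.0015 0 0 0 0.02; 0 0 -0.001 0 0 0 0.02; 0 0 0 0 0 0 0.02; 0 0 0 0 0 0 0.02")

```text
time: 21.0
tool_pos: [606.5, 79.1, 112.1]
ee_rot: [180.0, -0.3, 90.2]
ft_force: [-12.3, -0.9, 28.5]
finger_gap: 0.3
gripper_force: 40.0
```

Call:
carry_out(deltas="0 0 -0.001 0 0 0 0.02; 0 0 0 0 0 0 0.02; 0 0 0.002 0 0 0 0.02; 0 0 0 0 0 0 0.05; 0 0 0 0 0 0 0.065; 0 0 0 0 0 0 0.065; 0 0 0.02 0 0 0 0.065; 0 0 0.05 0 0 0 0.065; 0 0 0.06 0 0 0 0.065; -0.03 -0.03 0.06 0 0 0 0.0912; -0.03 -0.04 0.03 0 0 0 0.0912; -0.03 -0.05 0 0 0 0 0.0912")

```text
time: 22.5
tool_pos: [520.6, -37.3, 326.1]
ee_rot: [179.7, -0.3, 90.3]
ft_force: [-0.2, -1.4, -0.0]
finger_gap: 0.99
gripper_force: 0.0
```

Call:
carry_out(deltas="-0.01 -0.05 0 0 0 0 0.0912; -0.01 -0.05 0 0 0 0 0.0912; 0 -0.05 0 0 0 0 0.0912; 0 0 0 0 0 0 0.0912")

```text
time: 23.0
tool_pos: [500.1, -188.9, 323.3]
ee_rot: [179.9, -0.3, 90.0]
ft_force: [0.2, 1.3, -0.2]
finger_gap: 1.003
gripper_force: 0.0
```

```bash
python3 - <<'E'
from h import *
o=arm.observe(); print(o['time'],o['tool_pos'],o['ee_rot'])
w,c=wsave('w8.png');S=save('scene','s8.png');D=save('side','d8.png')
s=S[150:320,130:330]; d=D[130:300,220:420]
a=cv2.resize(np.hstack([s,d]),(800,340),interpolation=cv2.INTER_CUBIC); cv2.imwrite('pics/z8.png',np.vstack([a,cv2.resize(w[:240],(800,343))[:260]])[:,:,::-1])
E
```

```text
23.0 [ 500.14272919 -188.9463368   323.26752864] [179.93766205  -0.2590281   89.99647418]
```

View pics/z8.png

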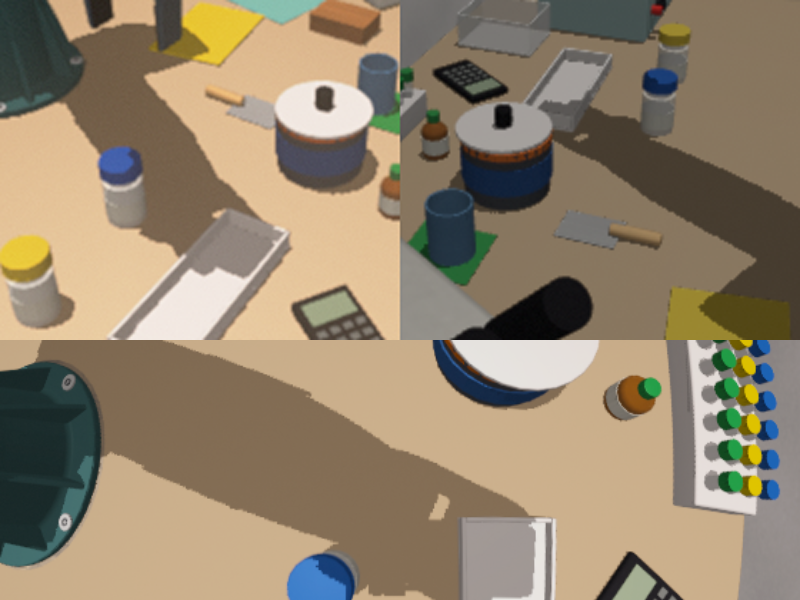

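The lid sits level on the tub. Only a speckled trace of orange is left below the flange, where ring and wall coincide. The mug is upright on the mat. I move back for a full view of tray and jars, and check the knob's height too.

Call:
carry_out(deltas="0.004 -0.05 0 0 0 0 0.0912; 0.004 -0.05 0 0 0 0 0.0912; 0.004 -0.05 0 0 0 0 0.0912; 0.004 -0.05 0 0 0 0 0.0912; 0.004 -0.05 0 0 0 0 0.0912; 0.004 -0.05 0 0 0 0 0.0912; 0 0 0 0 0 0 0.0912; 0 0 0 0 0 0 0.0912")

```text
time: 24.15
tool_pos: [524.9, -485.1, 321.9]
ee_rot: [-180.0, -0.3, 90.2]
ft_force: [0.2, 0.3, 0.5]
finger_gap: 1.002
gripper_force: 0.0
```

```bash
python3 - <<'E'
from h import *
np.set_printoptions(precision=1,suppress=True)
o=arm.observe(); print(o['time'],o['tool_pos'],o['ee_rot'])
w,c=wsave('w9.png')
S=np.load('pics/s8.png.npy');D=np.load('pics/d8.png.npy')
def kn(I,x,y):
    m=np.zeros(I.shape[:2],'u1');m[y[0]:y[1],x[0]:x[1]]=(I.max(2)<75)[y[0]:y[1],x[0]:x[1]]*255
    q=max(cv2.findContours(m,0,1)[0],key=cv2.contourArea);return cen(q),cv2.boundingRect(q)
a=kn(S,(280,305),(185,208));b=kn(D,(262,282),(178,196));print(a,b,tri(ray('scene',a[0]),ray('side',b[0])))
q=blobs(w,(100,150,60),(125,255,255),300)[:2]+blobs(w,(22,150,80),(32,255,255),300)[:2]
for k in q: print(cv2.boundingRect(k),cv2.minEnclosingCircle(np.array([plane('wrist',p[0],102,c)[:2] for p in k],np.float32)))
for t in((322,124),(388.5,124)):print('tray w8',plane('wrist',t,30,wload('w8.png')[1]))
E
```

```text
24.15 [ 524.9 -485.1  321.9] [-180.    -0.3   90.2]
((291.5128205128205, 201.24786324786322), (289, 195, 6, 10)) ((271.0699588477366, 187.7057613168724), (267, 182, 9, 12)) (array([613. ,  69.9, 117.9]), np.float64(0.013420537287937195))
(196, 67, 49, 47) ((453.8887634277344, -366.3343505859375), 30.069459915161133)
tray w8 [ 562.1 -111.6   30. ]
tray w8 [ 661.9 -107.6   30. ]
```

View pics/w9.png

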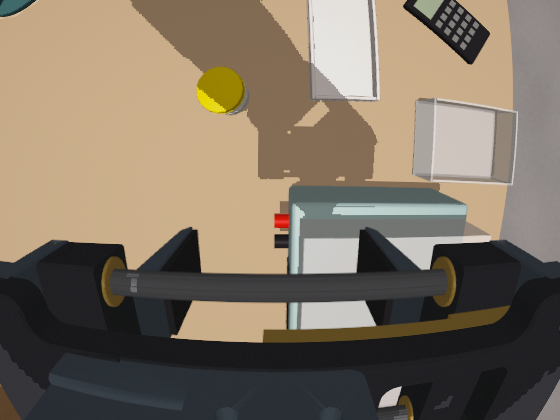

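The knob's mid-height is 118, which fits a seated lid (about 122 against 132 unseated). The yellow cap is at (221,90) and the tray's near edge runs from (311,100) to (379,100).

```bash
python3 - <<'E'
from h import *
np.set_printoptions(precision=1,suppress=True)
w,c=wload('w9.png'); w8,c8=wload('w8.png')
P=[plane('wrist',t,30,c) for t in((309.5,98.5),(380,100.5))]; F=[plane('wrist',t,30,c8) for t in((322,124),(388.5,124))]
print(P,F,'centre',np.mean(P+F,0),[np.degrees(np.arctan2(*(f-p)[:2])) for p,f in zip(P,F)],[np.linalg.norm(f-p) for p,f in zip(P,F)])
S=np.load('pics/s8.png.npy')
# cap heights: top-face centre in wrist views vs scene and side blobs
D=np.load('pics/d8.png.npy')
y=cen(blobs(w,(22,150,80),(32,255,255),300)[0]) if blobs(w,(22,150,80),(32,255,255),300) else (221,90)
b=[cen(k) for k in blobs(w8,(100,150,60),(125,255,255),300)[:3]]; print(y,b)
for lo,hi,wc,cc in(((22,150,80),(32,255,255),y,c),((108,150,60),(125,255,255),min(b,key=lambda t:abs(t[0]-225)),c8)):
    for I,n in((S,'scene'),(D,'side')):
        for k in blobs(I,lo,hi,60):
            p,e=tri(ray('wrist',wc,cc),ray(n,cen(k)))
            if e<15: print(n,cen(k),p,e)
k=min(blobs(w8,(100,150,60),(125,255,255),300),key=lambda k:abs(cen(k)[0]-225));print(cv2.boundingRect(k),cv2.minEnclosingCircle(np.array([plane('wrist',p[0],102,c8)[:2] for p in k],np.float32)))
E
```

```text
[array([ 567.9, -371. ,   30. ]), array([ 671.4, -368.8,   30. ])] [array([ 562.1, -111.6,   30. ]), array([ 661.9, -107.6,   30. ])] centre [ 615.8 -239.8   30. ] [np.float64(-1.2666638705605853), np.float64(-2.099721599171867)] [np.float64(259.4328538471736), np.float64(261.3964541148351)]
(220.25508425334107, 89.85095874491574) [(224.29498801708866, 172.4902573720954), (333.65137411347513, 29.04432624113475)]
scene (141.8111111111111, 278.3074074074074) [ 452.4 -365.6   92.7] 0.6307914855050534
side (357.05172413793105, 146.82614942528735) [ 451.7 -365.    90.4] 0.6329025080810938
scene (187.6920903954802, 229.72457627118644) [ 430.5 -173.8   99.6] 3.223428205905002
side (350.0547785547785, 170.37412587412587) [ 430.6 -173.5   89.5] 0.8812748202006913
(201, 150, 47, 46) ((433.0185241699219, -171.45697021484375), 29.455900192260742)
```

The tray centre is (616,-240), turned about 1.7°, with sides near 260 x 100. The cap centres triangulate to z≈90–93, so the caps are still loose. First the yellow jar at (453,-366).

Call:
carry_out(deltas="-0.0145 0.024 -0.02 0 0 0 0.0912; -0.0145 0.024 -0.035 0 0 0 0.0912; -0.0145 0.024 -0.04 0 0 0 0.0912; -0.0145 0.024 -0.04 0 0 0 0.0912; -0.0145 0.024 -0.037 0 0 0 0.0912; 0 0 0 0 0 0 0.0912; 0 0 0 0 0 0 0.0912")

```text
time: 25.08
tool_pos: [453.0, -366.6, 151.3]
ee_rot: [179.9, -0.2, 90.2]
ft_force: [0.1, -0.4, -0.3]
finger_gap: 0.998
gripper_force: 0.0
```

```bash
python3 - <<'E'
from h import *
o=arm.observe(); print(o['time'],o['tool_pos'],o['ee_rot'])
w,c=wsave('w10.png')
for k in blobs(w,(20,140,60),(34,255,255),200)[:3]: print(cv2.boundingRect(k),cen(k),cv2.minEnclosingCircle(np.array([plane('wrist',p[0],102,c)[:2] for p in k],np.float32)))
E
```

```text
25.075 [ 452.96758558 -366.56011968  151.29361141] [179.92283877  -0.23159383  90.24320145]
(239, 183, 80, 81) (278.28519219907633, 223.14920761487093) ((452.2442932128906, -363.08746337890625), 30.439180374145508)
(263, 306, 247, 37) (388.304481597585, 328.32189713224193) ((559.3828125, -457.1878662109375), 119.54255676269531)
(432, 257, 24, 50) (446.1819645732689, 281.3210950080515) ((590.636962890625, -415.3542175292969), 25.12734603881836)
```

From close by the cap is at (452,-364). I go down and grip it.

Call:
carry_out(deltas="-0.001 0.002 -0.03 0 0 0 0.0912; 0 0 -0.03 0 0 0 0.0912; 0 0 -0.015 0 0 0 0.0912; 0 0 -0.003 0 0 0 0.0912; 0 0 0 0 0 0 0.05; 0 0 0 0 0 0 0.05; 0 0 0 0 0 0 0.05; 0 0 0 0 0 0 0.05; 0 0 0 0 0 0 0.05; 0 0 0 0 0 0 0.05; 0 0 0 0 0 0 0.05", force=30)

```text
time: 26.5
tool_pos: [451.3, -364.7, 72.3]
ee_rot: [180.0, -0.3, 90.2]
ft_force: [0.8, -0.3, 7.0]
finger_gap: 0.629
gripper_force: 30.0
```

The opening is 57 mm, so the cap is held. I lift the jar and carry it over the tray's near place.

Call:
carry_out(deltas="0 0 0.02 0 0 0 0.05; 0 0 0.04 0 0 0 0.05; 0.02 0.005 0.02 0 0 0 0.05; 0.035 0.01 0 0 0 0 0.05; 0.037 0.01 0 0 0 0 0.05; 0.037 0.01 0 0 0 0 0.05; 0.037 0.01 0 0 0 0 0.05; 0 0 0 0 0 0 0.05; 0 0 0 0 0 0 0.05")

```text
time: 27.62
tool_pos: [616.3, -319.3, 152.3]
ee_rot: [-180.0, -0.3, 90.2]
ft_force: [0.8, 0.3, -1.4]
finger_gap: 0.628
gripper_force: 30.0
```

```bash
python3 - <<'E'
from h import *
o=arm.observe(); print(o['time'],o['tool_pos'],o['ee_rot'],o['ft_force'])
S=save('scene','s11.png')[230:360,130:290];D=save('side','d11.png')[110:240,270:430]
cv2.imwrite('pics/z11.png',cv2.resize(np.hstack([S,D]),(800,325),interpolation=cv2.INTER_CUBIC)[:,:,::-1])
E
```

```text
27.625 [ 616.25317906 -319.32584085  152.28528298] [-179.95980107   -0.31207782   90.19915355] [ 0.77848662  0.29486667 -1.37516024]
```

View pics/z11.png

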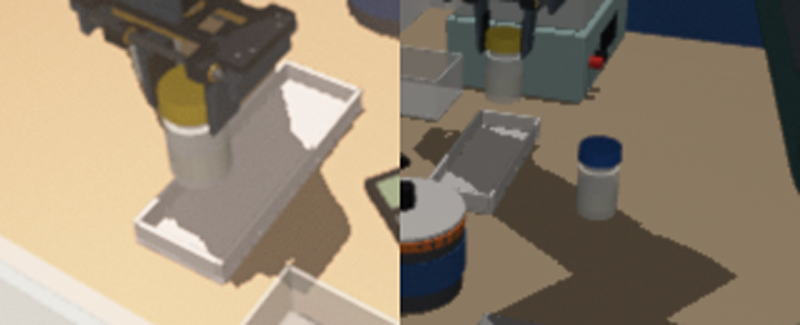

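The jar hangs upright over the tray. I lower it to just above the floor, then press.

Call:
carry_out(deltas="0.001 0 -0.03 0 0 0 0.05; 0 0 -0.03 0 0 0 0.05; 0 0 -0.01 0 0 0 0.05; 0 0 -0.004 0 0 0 0.05; 0 0 -0.003 0 0 0 0.05; 0 0 -0.003 0 0 0 0.05; 0 0 -0.003 0 0 0 0.05; 0 0 0 0 0 0 0.05")

```text
time: 28.72
tool_pos: [618.6, -320.0, 70.7]
ee_rot: [179.9, -0.2, 90.2]
ft_force: [-1.8, -0.3, 5.1]
finger_gap: 0.634
gripper_force: 30.0
```

Call:
carry_out(deltas="0 0 -0.001 0 0 0 0.05; 0 0 -0.001 0 0 0 0.05; 0 0 0 0 0 0 0.05; 0 0 0 0 0 0 0.05")

```text
time: 29.22
tool_pos: [618.7, -320.1, 69.0]
ee_rot: [179.9, -0.2, 90.2]
ft_force: [-2.0, 1.4, 7.3]
finger_gap: 0.629
gripper_force: 30.0
```

Call:
carry_out(deltas="0 0 -0.001 0 0 0 0.05; 0 0 -0.001 0 0 0 0.05; 0 0 -0.001 0 0 0 0.05; 0 0 0 0 0 0 0.05; 0 0 0 0 0 0 0.05")

```text
time: 29.85
tool_pos: [619.3, -320.2, 66.8]
ee_rot: [179.8, -0.2, 90.2]
ft_force: [-2.5, 2.7, 13.7]
finger_gap: 0.627
gripper_force: 30.0
```

Call:
carry_out(deltas="0 0 -0.001 0 0 0 0.05; 0 0 -0.0005 0 0 0 0.05; 0 0 0 0 0 0 0.05; 0 0 0 0 0 0 0.05")

```text
time: 30.35
tool_pos: [619.8, -320.3, 66.5]
ee_rot: [179.8, -0.2, 90.2]
ft_force: [-5.8, 5.3, 28.0]
finger_gap: 0.629
gripper_force: 30.0
```

The force climbs with no further travel at 66.5 (67 expected), so the cap is home. I release it and go to the blue jar.

Call:
carry_out(deltas="0 0 0.0015 0 0 0 0.05; 0 0 0 0 0 0 0.075; 0 0 0 0 0 0 0.0912; 0 0 0 0 0 0 0.0912; 0 0 0.03 0 0 0 0.0912; 0 0 0.045 0 0 0 0.0912; 0 0 0.03 0 0 0 0.0912; -0.037 0.0295 0 0 0 0 0.0912; -0.037 0.0295 0 0 0 0 0.0912; -0.037 0.0295 0 0 0 0 0.0912; -0.037 0.0295 0 0 0 0 0.0912; -0.037 0.0295 -0.018 0 0 0 0.0912")

```text
time: 31.85
tool_pos: [432.4, -171.5, 151.6]
ee_rot: [179.9, -0.2, 90.2]
ft_force: [-0.5, -0.6, 0.5]
finger_gap: 1.0
gripper_force: 0.0
```

Call:
carry_out(deltas="0 0 0 0 0 0 0.0912; 0 0 0 0 0 0 0.0912")

```text
time: 32.1
tool_pos: [433.7, -172.4, 151.5]
ee_rot: [179.9, -0.3, 90.2]
ft_force: [0.6, 0.2, 0.2]
finger_gap: 0.998
gripper_force: 0.0
```

```bash
python3 - <<'E'
from h import *
o=arm.observe(); print(o['time'],o['tool_pos'],o['ee_rot'])
w,c=wsave('w12.png')
for k in blobs(w,(100,140,50),(125,255,255),200)[:3]: print(cv2.boundingRect(k),cen(k),cv2.minEnclosingCircle(np.array([plane('wrist',p[0],102,c)[:2] for p in k],np.float32)))
D=save('side','d12.png')
for k in blobs(D,(108,150,60),(125,255,255),60): print('side',cen(k),cv2.boundingRect(k))
E
```

```text
32.1 [ 433.71324677 -172.40461201  151.48236792] [179.94017822  -0.26988545  90.19250739]
(237, 186, 79, 80) (276.07064429252125, 225.86278571921827) ((431.7756652832031, -170.99884033203125), 30.066648483276367)
(403, 0, 98, 33) (445.6769360879545, 15.798960976199105) ((568.2298583984375, 0.6659025549888611), 44.88977813720703)
side (412.1345811051693, 98.86720142602495) (402, 90, 21, 21)
side (189.76206140350877, 178.75877192982455) (172, 162, 39, 34)
side (349.85323383084574, 170.61194029850745) (343, 165, 15, 12)
side (278.2114537444934, 219.90748898678413) (268, 213, 20, 14)
```

The blue cap is at (432,-172). I go down and grip it.

Call:
carry_out(deltas="-0.002 0 -0.03 0 0 0 0.0912; 0 0 -0.03 0 0 0 0.0912; 0 0 -0.015 0 0 0 0.0912; 0 0 -0.004 0 0 0 0.0912; 0 0 0 0 0 0 0.05; 0 0 0 0 0 0 0.05; 0 0 0 0 0 0 0.05; 0 0 0 0 0 0 0.05; 0 0 0 0 0 0 0.05; 0 0 0 0 0 0 0.05; 0 0 0 0 0 0 0.05", force=30)

```text
time: 33.58
tool_pos: [431.4, -172.2, 72.3]
ee_rot: [180.0, -0.3, 90.2]
ft_force: [1.0, -0.3, 6.5]
finger_gap: 0.63
gripper_force: 30.0
```

Call:
carry_out(deltas="0 0 0.02 0 0 0 0.05; 0 0 0.04 0 0 0 0.05; 0.02 0 0.02 0 0 0 0.05; 0.04 0.003 0 0 0 0 0.05; 0.04 0.003 0 0 0 0 0.05; 0.04 0.003 0 0 0 0 0.05; 0.043 0.003 0 0 0 0 0.05; 0 0 0 0 0 0 0.05; 0 0 -0.03 0 0 0 0.05; 0 0 -0.03 0 0 0 0.05; 0 0 -0.008 0 0 0 0.05; 0 0 0 0 0 0 0.05")

```text
time: 35.08
tool_pos: [613.4, -160.0, 83.9]
ee_rot: [-179.9, -0.3, 90.2]
ft_force: [-0.1, -0.2, -2.0]
finger_gap: 0.629
gripper_force: 30.0
```

Call:
carry_out(deltas="0 0 -0.003 0 0 0 0.05; 0 0 -0.003 0 0 0 0.05; 0 0 -0.003 0 0 0 0.05; 0 0 -0.003 0 0 0 0.05; 0 0 -0.003 0 0 0 0.05; 0 0 -0.0015 0 0 0 0.05; 0 0 0 0 0 0 0.05; 0 0 0 0 0 0 0.05")

```text
time: 36.08
tool_pos: [614.6, -160.1, 68.3]
ee_rot: [179.9, -0.3, 90.2]
ft_force: [0.2, 1.1, 5.6]
finger_gap: 0.628
gripper_force: 30.0
```

Call:
carry_out(deltas="0 0 -0.001 0 0 0 0.05; 0 0 -0.001 0 0 0 0.05; 0 0 -0.001 0 0 0 0.05; 0 0 -0.001 0 0 0 0.05; 0 0 0 0 0 0 0.05; 0 0 0 0 0 0 0.05")

```text
time: 36.83
tool_pos: [615.4, -160.3, 66.4]
ee_rot: [179.9, -0.3, 90.2]
ft_force: [-9.9, 3.8, 34.3]
finger_gap: 0.629
gripper_force: 30.0
```

The blue cap also meets its stop, at 66.4 with 34 N. I release it, rise clear and check everything.

Call:
carry_out(deltas="0 0 0.002 0 0 0 0.05; 0 0 0 0 0 0 0.075; 0 0 0 0 0 0 0.0912; 0 0 0 0 0 0 0.0912; 0 0 0.03 0 0 0 0.0912; 0 0 0.05 0 0 0 0.0912; 0 0 0.06 0 0 0 0.0912; -0.02 -0.04 0.05 0 0 0 0.0912; -0.02 -0.045 0.03 0 0 0 0.0912; -0.02 -0.045 0.03 0 0 0 0.0912; 0 -0.045 0 0 0 0 0.0912; 0 0 0 0 0 0 0.0912")

```text
time: 38.33
tool_pos: [554.8, -334.7, 312.2]
ee_rot: [180.0, -0.3, 90.0]
ft_force: [0.4, 1.7, -1.0]
finger_gap: 0.997
gripper_force: 0.0
```

```bash
python3 - <<'E'
from h import *
np.set_printoptions(precision=1,suppress=True)
o=arm.observe(); print(o['time'],o['tool_pos'],o['ft_force'])
w,c=wsave('w13.png');S=save('scene','s13.png');D=save('side','d13.png')
a=np.hstack([S[130:350,130:400],D[110:330,180:450]]); a=cv2.resize(a,(800,326),interpolation=cv2.INTER_CUBIC)
cv2.imwrite('pics/z13.png',np.vstack([a,cv2.resize(w[:260],(590,274))[:, :, :].copy() if False else cv2.copyMakeBorder(cv2.resize(w[:260],(590,274)),0,0,0,210,cv2.BORDER_CONSTANT)])[:,:,::-1])
for n,lo,hi in(('y',(22,150,60),(32,255,255)),('b',(108,150,50),(125,255,255))):
    s=[cen(k) for k in blobs(S,lo,hi,60)];d=[cen(k) for k in blobs(D,lo,hi,60)]
    for x in s:
        for y in d:
            p,e=tri(ray('scene',x),ray('side',y))
            if e<6 and 540<p[0]<690 and -380<p[1]<-90: print(n,p,e)
E
```

```text
38.325 [ 554.8 -334.7  312.2] [ 0.4  1.7 -1. ]
y [ 618.5 -320.4   85. ] 0.09386673848506509
```

View pics/z13.png

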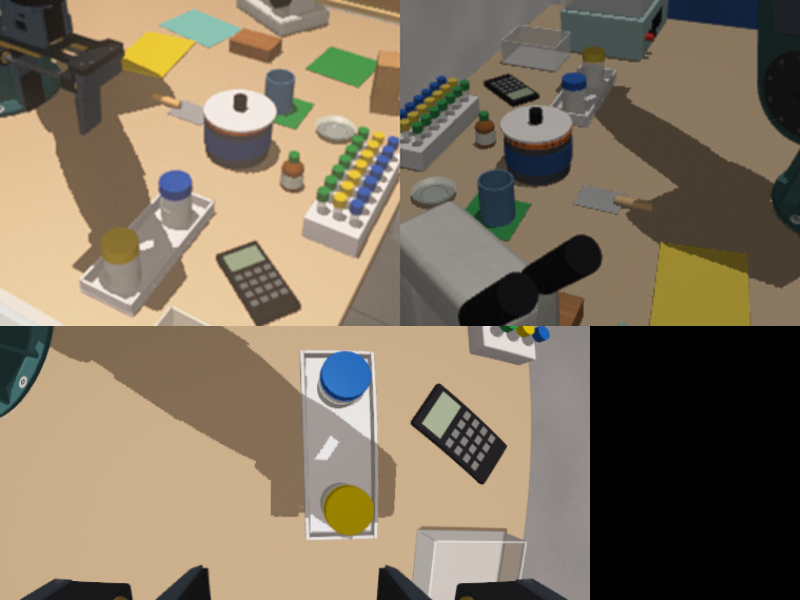

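Both jars stand upright in the tray with caps home (the yellow cap's centre is at z 85, about 10 mm below the loose reading plus the tray floor). The lid is level and the mug is on the mat. The bystanders are where they were, and the arm is clear. I hand the job in.

```bash
python3 -c "
from cell import arm
print(arm.job_done())"
```

```text
the job is handed in; nothing more can be done
None
```

I handed the job in at about 38 s with every part of the task done as far as my checks show; the hand-in gave no verdict: balls in the tub, lid pressed home, mug upright on the 115 mm green mat, both jars (blue and yellow) capped and standing in the carrier.

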